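Stow the terminal strip and lock the parts drawer

TASK

Put the long terminal strip away in the open drawer of the small-parts cabinet: the drawer does not open as far as the strip is long, so tip it in far end first under the cabinet's top and lay it flat on the drawer floor, without forcing it against drawer or cabinet. Then push the drawer fully shut, and then slide the lock on top of the cabinet all the way across to its end stop so that its tongue stands in front of the drawer. Leave everything else on the bench where it is.

Things in the scene. Friction and masses are not known exactly. Their poses are not given: they have to be found in the camera images.
- strip: the long terminal strip: a grey plastic bar 130 mm long (own x), 36 mm wide (y), 30 mm high (z), with two rows of screw heads on top, about 0.15 to 0.3 kg, lying on the bench; the same either way round. Origin at the centre of its underside.
- strip_mid (a point): the middle of the long terminal strip, 15 mm above its underside
- cabinet: black small-parts cabinet fixed on the bench, 180 mm deep (own x), 270 wide (y), 146 high; front faces own -x, towards the robot. Origin: centre of its underside. The working drawer is the upper one at its +y side; the other fronts do not open. The top over that drawer is 8 mm thick, its underside 60 mm above the drawer floor. At the back of the top lie a carton and a box, up to 22 mm high.
- drawer (a joint): how far the working drawer is open, m: 0 fully shut, 0.105 at its open end stop; it slides out along the cabinet's own -x and takes about 4 N to move
- drawer_in (a point): centre of the working drawer's inner floor, 78 mm above the bench; moves with the drawer, axes as the cabinet's. Inside it is 150 mm long (own x -75 to +75) and 126 wide; the walls rise 44 mm above the floor, 3 mm thick, the front 8 mm. Open by d, its uncovered part runs from own x = -75 mm over a length of d - 3 mm.
- drawer_face (a point): middle of the upper edge of the drawer's outer front face, 122 mm above the bench; the face reaches 53 mm down and 136 mm across. A finger lip 40 mm wide sticks out 12 mm from it, its top 41 mm below this edge.
- lock (a joint): travel of the transport lock, m: starts near 0 (unlocked), 0.075 at its end stop (locked); it slides along the cabinet's own +y and takes about 2.5 N
- lock_top (a point): centre of the top of the lock's grey grip, 190 mm above the bench: a block 26 mm (cabinet's x) by 20 mm (y), standing 34 mm above a steel plate. The plate, 30 mm wide, bends down over the cabinet's front edge as a tongue 33 mm in front of the grip's centre, down to 110 mm above the bench. It passes 4 mm in front of the shut drawer but runs into the side of an open one.
- short_strip: the shorter terminal strip: same grey make and section (36 wide, 30 high) but only 65 mm long; bystander; origin at the centre of its underside
- junction_box: white plastic junction box, 80 x 80 x 41 mm; bystander; origin at the centre of its underside
- lamp: bulkhead lamp with wire guard, 90 mm across, 103 mm high; bystander; origin at the centre of its underside
- screwdriver: black-handled screwdriver, 200 mm long, lying down; bystander
- spool: empty black spool, 100 mm across, 56 mm high; bystander; origin at the centre of its underside
Things that resemble listed ones, but are neither listed nor needed, are in the scene too. What is shaped like the strip but green is not meant.

How it is judged:
By the outcome, as a careful person would: the job done as asked, in the order asked, and still so for the second after the job is handed in, with the robot touching nothing.
It also fails if it takes over 64 s, if anything falls off the work surface, if the arm or the gripper's body presses on something with over 40 N, if the wrist force passes 120 N, or if a joint passes its speed limit or range.

ROBOT

A 6-joint arm with a two-finger parallel gripper is mounted at the origin on the work surface. World frame = base frame: x ahead of the robot, y to its left, z up, the work surface at z = 0. Lengths are in m, angles in rad, forces in N, time in s.
With the tool pointing down it reaches from about 0.4 to 0.825 m from the base axis. Payload 7 kg.
Tool frame: the origin (TCP) lies at the very end of the fingers, on their centre line; the grasp point (between the pads) lies 19 mm behind it; z points along the fingers, y is the line along which they close (so a half turn about z gives the same grasp; the last joint's range is limited). The gripper opens to 88 mm and grips with 3 to 60 N. Pads are 19 mm wide; open, the fingers measure 130 mm over their backs; the gripper's body (78 mm by 193 mm) begins 47 mm behind the grasp point.
Start: joints at [1.521, 0.359, 0.012, 0, -1.224, -0.288], TCP at [0.224, 0.637, 0.227] pointing down, gripper open.
Joint ranges: [-3.07, 3.07], [-1.43, 2.12], [-1.02, 1.25], [-3.03, 1.67], [-3.05, -0], [-3.03, 3.03]. Speed limits (rad/s): [2.39, 2.39, 3.01, 3.14, 3.14, 3.14].

INTERFACE

Orientations are given as [roll, pitch, yaw] about the fixed x, y, z axes, in that order (R = Rz(yaw) Ry(pitch) Rx(roll)).
In Python, from station import * gives the robot as it stands.
- The arm moves only by the tool servo_tool, never from a script. Its argument "moves" is a list of rows, each an object of numbers: "jaw": the opening, from 0 (shut) to 1 (fully open); "dx", "dy", "dz": the shift along the world's x, y, z in m; "roll": the turn about the world's z in degrees. A call has exactly 10 rows; each row shifts and turns the commanded pose from where the row before left it; what a row does not reach is not made up. A row lasts 1/8 s, in which the tool goes at most 62.5 mm and 10.7 degrees, less where a joint would pass 70% of its speed; a pose out of reach is approached as far as the arm can. A call with a gripper value outside its range is refused whole. The fingers move at their own pace and stop on an object; "newtons" is the grip in N (left out, the last holds). Time passes only in rows, so rows that do not move let the fingers close, or fill a call up. It gives the time, the measured TCP pose, the force, the opening and the grip force at its end, in the units of the state.
- get_state(): the state, without advancing time (a new reading comes with each control period).
- grab_frame(name): name is "scene" or "top"; returns (picture, depth): 420x560x3 uint8, red, green, blue; 420x560 float32, m along the optical axis (not along the pixel's ray), 0 where there is no reading.
- calibration(name): a dict with "intrinsics" (3x3 intrinsics, pixels), "k1" (the pictures are not rectified: a ray, as slopes to the right and down, at radius r is drawn at 1 + k1 r^2 times it, then the intrinsics apply), "R" (3x3) and "t" (3): a world point X has camera coordinates R X + t. Camera axes: x right, y down, z forward; pixel columns grow to the right and rows downward; lengths in m; the calibration is good to about 2 mm. A picture is of the moment at which its call begins. calibration takes no time and is no camera call.
- job_done(): hands the job in; it is judged then, once.
The state is a dict: "t": time; "q": joint angles; "qd": joint speeds; "joint_efforts": joint torques, N m; "eef_pos": TCP position; "ee_rot": TCP orientation; "force": force on the tool from outside, world axes, zero at the start; "moment": the same for the moment, N m; "width": finger opening in m; "gripper_force": force on a finger pad.
Only numpy, scipy, OpenCV 4.12 (cv2) and the standard library are available. Lean on these libraries where they do the work, as an engineer would, in place of code of your own. Each camera call takes 0.05 s, during which the arm holds its last target. There are 200 camera calls.

## Working session

There is one attempt and no reset: what is moved stays moved. The work goes in short steps, Python scripts to look and compute and a tool call to move; the robot and the scene stay as the last step left them, time stands still between calls to the robot, and variables do not carry over. Pictures are saved under pics/ and viewed, at most 10 in all, crops included, and the job is handed in when it is done.

Besides the shell and the picture viewer there is one more tool, called after ">>>" as a command line: name --argument value ..., lists and objects as JSON in quotes. servo_tool: Moves the arm, as the interface text tells. Its arguments: {"type":"object","properties":{"moves":{"type":"array","items":{"type":"object","properties":{"jaw":{"type":"number"},"dx":{"type":"number"},"dy":{"type":"number"},"dz":{"type":"number"},"roll":{"type":"number"}}}},"newtons":{"type":"number"}},"required":["moves"]}

```bash
mkdir -p pics; ls; python3 - <<'E'
from station import *
import cv2,numpy as np
for n in("scene","top"):
    p,d=grab_frame(n); np.savez(f"pics/{n}0.npz",p=p,d=d)
    cv2.imwrite(f"pics/{n}0.png",p[:,:,::-1]); c=calibration(n); print(n,c)
s=get_state();print(s)
E
```

```text
pics
scene {'intrinsics': array([[493.04368101,   0.        , 283.39939011],
       [  0.        , 493.04368101, 213.68293404],
       [  0.        ,   0.        ,   1.        ]]), 'k1': -0.0838996033619744, 'R': array([[ 0.51200984,  0.8589617 , -0.00554236],
       [ 0.70433201, -0.42351408, -0.56969487],
       [-0.49169334,  0.28778572, -0.8218376 ]]), 't': array([-0.20074385, -0.28584001,  1.71894354])}
top {'intrinsics': array([[504.60557642,   0.        , 284.96734905],
       [  0.        , 504.60557642, 203.10679655],
       [  0.        ,   0.        ,   1.        ]]), 'k1': -0.18418870698454715, 'R': array([[ 0.03101431, -0.99951579,  0.00250818],
       [-0.97929019, -0.03088884, -0.20009147],
       [ 0.20007206,  0.00374946, -0.97977401]]), 't': array([-0.04485775,  0.49122266,  1.33129064])}
{'t': 0.1, 'q': array([ 1.52109241e+00,  3.59280781e-01,  1.11571924e-02, -2.97689813e-04,
       -1.22410079e+00, -2.88106373e-01]), 'qd': array([ 9.09321545e-04, -3.00353631e-03,  2.70023523e-03,  1.97237513e-03,
        3.12035265e-04, -4.21107338e-05]), 'joint_efforts': array([-1.60851559e-03, -5.84160483e+01,  2.93749863e+01,  7.01547816e+00,
        1.01110016e-02, -5.69425492e-05]), 'eef_pos': array([0.22359041, 0.63643179, 0.22574355]), 'ee_rot': array([ 3.14014393e+00, -1.37468843e-04, -3.37911544e-01]), 'force': array([0.47370555, 1.08342898, 0.6547398 ]), 'moment': array([0.04391161, 0.04139818, 0.02235991]), 'gripper_force': 0.0, 'width': 0.08750286784812741}
```

View pics/scene0.png

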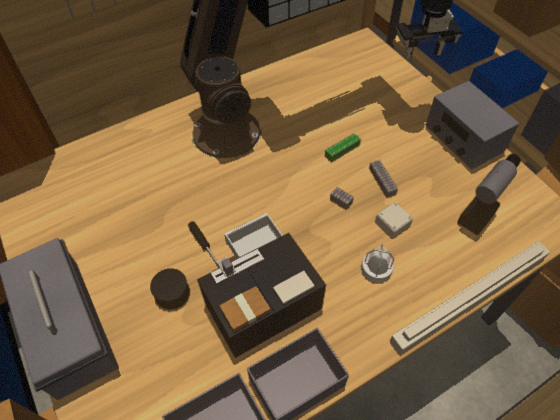

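View pics/top0.png

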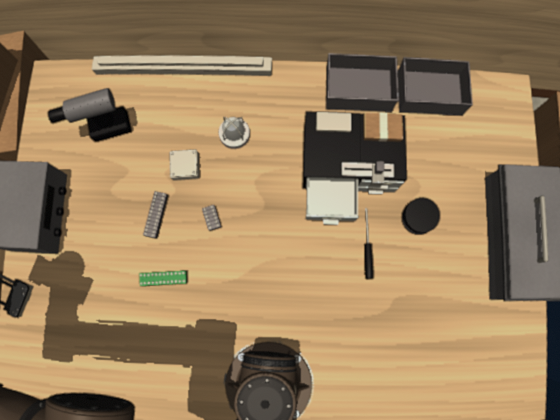

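The scene view shows the grey strip at about (383,178), the short one at (342,198), and the cabinet at (262,290) with its drawer open at (252,238). In the top view the strip is at (155,214), the drawer at (332,200) and the lock grip at (380,172).

```bash
cat > h.py <<'E'
import numpy as np,cv2
from station import *
def cloud(n,d):
    c=calibration(n);K=c["intrinsics"];h,w=d.shape
    u,v=np.meshgrid(np.arange(w,dtype=float),np.arange(h,dtype=float))
    s=cv2.undistortPoints(np.stack([u.ravel(),v.ravel()],1)[:,None],K,np.array([c["k1"],0,0,0,0])).reshape(h,w,2)
    P=np.dstack([s,np.ones((h,w))])*d[...,None]
    W=(P-c["t"])@c["R"]; W[d==0]=np.nan
    return W
def rect(P):
    (cx,cy),(a,b),th=cv2.minAreaRect((P[:,:2]*1000).astype(np.float32))
    if a<b:a,b,th=b,a,th+90
    return np.round([cx,cy,a,b,(th+90)%180-90],1)
def blob(W,m,seed):
    n,l=cv2.connectedComponents(m.astype(np.uint8),connectivity=4)
    v,u=np.where(l>0);i=np.argmin((u-seed[0])**2+(v-seed[1])**2)
    return W[l==l[v[i],u[i]]]
E
python3 - <<'E'
from h import *
D={n:np.load(f"pics/{n}0.npz") for n in("scene","top")}
S={"top":dict(strip=(155,214),short=(211,217),cab=(330,140),drawer=(332,200),grip=(380,170)),
"scene":dict(strip=(383,178),short=(342,198),cab=(280,270),drawer=(252,238),grip=(227,266))}
for n in D:
    W=cloud(n,D[n]["d"]);z=W[...,2];print(n,"bench z",np.nanmedian(z[(abs(z)<.02)]))
    for k,(lo,hi) in dict(strip=(.018,.04),short=(.018,.04),cab=(.139,.149),drawer=(.112,.13),grip=(.178,.2)).items():
        P=blob(W,(z>lo)&(z<hi),S[n][k]);print(k,len(P),rect(P),np.round(np.median(P[:,2])*1000,1))
W=cloud("top",D["top"]["d"])
for v in range(160,230,3):print(v,[tuple(np.round(W[v,u]*1000).astype(int)) for u in(320,372,380,398)])
for u in range(290,412,4):print(u,tuple(np.round(W[184,u]*1000).astype(int)),end=' ')
p=D["top"]["p"][100:230,290:420];cv2.imwrite("pics/c0.png",cv2.resize(p[:,:,::-1],None,fx=4.5,fy=4.5,interpolation=cv2.INTER_CUBIC))
E
```

```text
scene bench z -0.0009138589301628311
strip 397 [454.5 333.5 132.8  36.8 -10.6] 28.4
short 243 [452.3 173.7  65.9  42.6  20.8] 28.4
cab 4307 [ 636.1 -210.6  272.1  184.3  -89.8] 144.8
drawer 280 [ 489.  -153.1  134.5   87.5  -89. ] 119.9
grip 90 [ 569.2 -266.6   27.6   20.3   -3.1] 188.3
top bench z 0.00026428740895219273
strip 622 [454.4 335.1 129.2  39.5 -11.6] 30.3
short 307 [449.7 174.6  66.3  36.4  20.7] 30.3
cab 3824 [ 635.6 -209.7  272.7  183.2  -89.6] 145.5
drawer 310 [ 496.  -151.3  133.5  104.4  -89.7] 121.2
grip 97 [ 566.8 -266.2   27.    20.8   -2. ] 188.6
160 [(np.int64(591), np.int64(-117), np.int64(142)), (np.int64(594), np.int64(-253), np.int64(147)), (np.int64(596), np.int64(-275), np.int64(144)), (np.int64(596), np.int64(-321), np.int64(148))]
163 [(np.int64(581), np.int64(-117), np.int64(148)), (np.int64(586), np.int64(-253), np.int64(146)), (np.int64(574), np.int64(-265), np.int64(192)), (np.int64(589), np.int64(-322), np.int64(145))]
166 [(np.int64(574), np.int64(-118), np.int64(144)), (np.int64(574), np.int64(-251), np.int64(159)), (np.int64(565), np.int64(-265),
[... 4972 characters left out ...]
(np.int64(546), np.int64(-226), np.int64(77)) 362 (np.int64(541), np.int64(-234), np.int64(98)) 366 (np.int64(541), np.int64(-245), np.int64(99)) 370 (np.int64(535), np.int64(-251), np.int64(125)) 374 (np.int64(532), np.int64(-259), np.int64(138)) 378 (np.int64(532), np.int64(-269), np.int64(139)) 382 (np.int64(532), np.int64(-279), np.int64(143)) 386 (np.int64(540), np.int64(-296), np.int64(110)) 390 (np.int64(541), np.int64(-307), np.int64(111)) 394 (np.int64(542), np.int64(-319), np.int64(107)) 398 (np.int64(541), np.int64(-329), np.int64(112)) 402 (np.int64(569), np.int64(-365), np.int64(2)) 406 (np.int64(569), np.int64(-377), np.int64(2)) 410 (np.int64(570), np.int64(-389), np.int64(3))
```

View pics/c0.png

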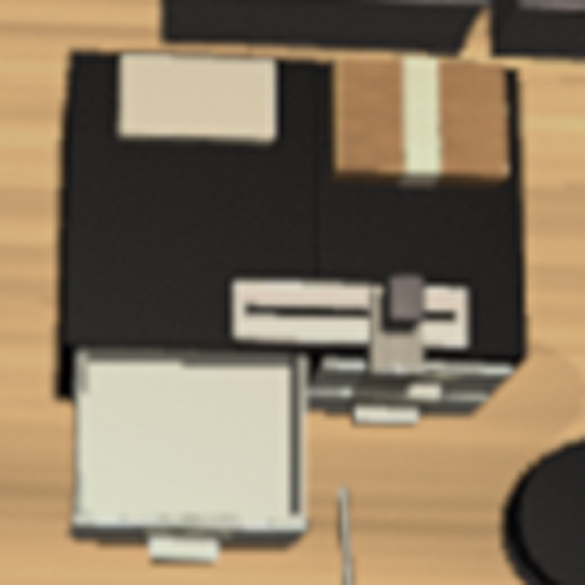

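The crop shows the drawer open about 95 mm and the lock plate just right of it, with the grip at crop (405,298). Strip is at (454.5, 334) mm with yaw −11°, and cabinet yaw is about +0.3°. I'll move over the strip's near end.

>>> servo_tool --moves '[{"jaw":1,"dx":0.0182,"dy":-0.0293,"dz":-0.012,"roll":0.84},{"jaw":1,"dx":0.0182,"dy":-0.0293,"dz":-0.012,"roll":0.84},{"jaw":1,"dx":0.0182,"dy":-0.0293,"dz":-0.012,"roll":0.84},{"jaw":1,"dx":0.0182,"dy":-0.0293,"dz":-0.012,"roll":0.84},{"jaw":1,"dx":0.0182,"dy":-0.0293,"dz":-0.012,"roll":0.84},{"jaw":1,"dx":0.0182,"dy":-0.0293,"dz":-0.012,"roll":0.84},{"jaw":1,"dx":0.0182,"dy":-0.0293,"dz":-0.012,"roll":0.84},{"jaw":1,"dx":0.0182,"dy":-0.0293,"dz":-0.012,"roll":0.84},{"jaw":1,"dx":0.0182,"dy":-0.0293,"dz":-0.012,"roll":0.84},{"jaw":1,"dx":0.0182,"dy":-0.0293,"dz":-0.012,"roll":0.84}]'

```text
t: 1.35
eef_pos: [0.406, 0.3427, 0.106]
ee_rot: [3.141, 0.0, -0.191]
force: [0.4, 0.1, 0.1]
width: 0.0877
gripper_force: 0.0
```

>>> servo_tool --moves '[{"jaw":1,"dz":-0.02},{"jaw":1,"dz":-0.02},{"jaw":1,"dz":-0.02},{"jaw":1,"dz":-0.02},{"jaw":1,"dz":-0.016},{"jaw":1,"dz":-0.006},{"jaw":0},{"jaw":0},{"jaw":0},{"jaw":0}]' --newtons 5

```text
$.moves[0]: bad value
```

>>> servo_tool --moves '[{"jaw":1,"dx":0,"dy":0,"dz":-0.02,"roll":0},{"jaw":1,"dx":0,"dy":0,"dz":-0.02,"roll":0},{"jaw":1,"dx":0,"dy":0,"dz":-0.02,"roll":0},{"jaw":1,"dx":0,"dy":0,"dz":-0.02,"roll":0},{"jaw":1,"dx":0,"dy":0,"dz":-0.016,"roll":0},{"jaw":1,"dx":0,"dy":0,"dz":-0.006,"roll":0},{"jaw":0,"dx":0,"dy":0,"dz":0,"roll":0},{"jaw":0,"dx":0,"dy":0,"dz":0,"roll":0},{"jaw":0,"dx":0,"dy":0,"dz":0,"roll":0},{"jaw":0,"dx":0,"dy":0,"dz":0,"roll":0}]' --newtons 5

```text
t: 2.6
eef_pos: [0.4058, 0.344, 0.005]
ee_rot: [-3.141, -0.0, -0.191]
force: [-0.0, 0.4, -0.4]
width: 0.0528
gripper_force: 0.0
```

>>> servo_tool --moves '[{"jaw":0,"dx":0,"dy":0,"dz":0,"roll":0},{"jaw":0,"dx":0,"dy":0,"dz":0,"roll":0},{"jaw":0,"dx":0,"dy":0,"dz":0,"roll":0},{"jaw":0,"dx":0.0023,"dy":-0.0004,"dz":0.0099,"roll":0},{"jaw":0,"dx":0.0035,"dy":-0.0007,"dz":0.0095,"roll":0},{"jaw":0,"dx":0.004,"dy":-0.0008,"dz":0.0092,"roll":0},{"jaw":0,"dx":0.005,"dy":-0.001,"dz":0.0089,"roll":0},{"jaw":0,"dx":0.0056,"dy":-0.0011,"dz":0.0083,"roll":0},{"jaw":0,"dx":0.0064,"dy":-0.0012,"dz":0.008,"roll":0},{"jaw":0,"dx":0,"dy":0,"dz":0,"roll":0}]' --newtons 4

```text
t: 3.85
eef_pos: [0.4334, 0.339, 0.0591]
ee_rot: [-3.14, -0.001, -0.192]
force: [-1.1, 1.3, -0.8]
width: 0.0357
gripper_force: 4.0
```

```bash
python3 - <<'E'
from h import *
p,d=grab_frame("scene");W=cloud("scene",d);z=W[...,2]
cv2.imwrite("pics/l1.png",cv2.resize(p[110:240,310:450,::-1],None,fx=4.5,fy=4.5))
s=get_state();print(s["eef_pos"],s["width"],s["gripper_force"],s["force"])
E
```

```text
[0.43301116 0.33892877 0.05872006] 0.03601651331160833 4.001326449215412 [-1.21924499  0.28085496 -0.2500645 ]
```

View pics/l1.png

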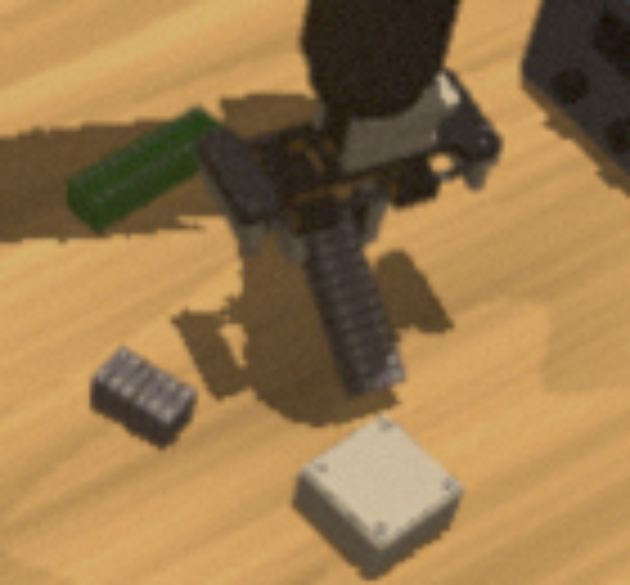

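The strip is held at its near end between the fingers, far end around crop (375,385). I'll clamp it, lift, and then measure its tilt.

>>> servo_tool --moves '[{"jaw":0,"dx":0,"dy":0,"dz":0,"roll":0},{"jaw":0,"dx":0,"dy":0,"dz":0,"roll":0},{"jaw":0,"dx":0,"dy":0,"dz":0.01,"roll":0},{"jaw":0,"dx":0,"dy":0,"dz":0.02,"roll":0},{"jaw":0,"dx":0,"dy":0,"dz":0.03,"roll":0},{"jaw":0,"dx":0,"dy":0,"dz":0.03,"roll":0},{"jaw":0,"dx":0,"dy":0,"dz":0.03,"roll":0},{"jaw":0,"dx":0,"dy":0,"dz":0.02,"roll":0},{"jaw":0,"dx":0,"dy":0,"dz":0.01,"roll":0},{"jaw":0,"dx":0,"dy":0,"dz":0,"roll":0}]' --newtons 40

```text
t: 5.15
eef_pos: [0.4323, 0.3386, 0.2086]
ee_rot: [-3.141, 0.0, -0.191]
force: [0.2, 0.4, -2.5]
width: 0.0355
gripper_force: 40.0
```

```bash
cat >> h.py <<'E'
def tilt(n="scene",yaw=-11):
    p,d=grab_frame(n);W=cloud(n,d);T=get_state()["eef_pos"]
    a=np.radians(yaw);e=np.array([np.cos(a),np.sin(a)])
    Q=W-T;s=Q[...,:2]@e;l=Q[...,:2]@np.array([-e[1],e[0]])
    m=(s>.03)&(s<.2)&(abs(l)<.014)&(Q[...,2]<.06)&(Q[...,2]>-.14)
    for lo in np.arange(.03,.13,.01):
        k=m&(s>lo)&(s<=lo+.01)
        if k.sum()>3:print(round(lo*1000+5),k.sum(),np.round(np.percentile(Q[...,2][k],[10,50,90])*1000),end=' | ')
    print(T)
    return p
E
python3 - <<'E'
from h import *
p=tilt();cv2.imwrite("pics/l2.png",cv2.resize(p[80:240,310:470,::-1],None,fx=3.5,fy=3.5))
tilt("top")
E
```

```text
35 34 [-0.  6. 11.] | 45 36 [-5. -1.  6.] | 55 31 [-9. -6. -3.] | 65 36 [-14. -11.  -7.] | 75 37 [-21. -17. -12.] | 85 36 [-27. -23. -17.] | 95 40 [-46. -29. -24.] | 105 19 [-36. -32. -28.] | [0.43207253 0.33830558 0.20778955]
55 24 [-7. -5. -2.] | 65 40 [-14. -10.  -6.] | 75 37 [-19. -15. -11.] | 85 39 [-24. -21. -17.] | 95 34 [-30. -26. -23.] | 105 17 [-33. -31. -29.] | [0.43197368 0.33814201 0.20736178]
```

Tilt is about 30°, far end down, as planned. Carry it to in front of the drawer and align it.

>>> servo_tool --moves '[{"jaw":0,"dx":0,"dy":-0.03,"dz":0.005,"roll":0.9},{"jaw":0,"dx":0,"dy":-0.05,"dz":0.005,"roll":1.2},{"jaw":0,"dx":0,"dy":-0.055,"dz":0.005,"roll":1.2},{"jaw":0,"dx":0,"dy":-0.055,"dz":0.005,"roll":1.2},{"jaw":0,"dx":0,"dy":-0.055,"dz":0,"roll":1.2},{"jaw":0,"dx":0,"dy":-0.055,"dz":0,"roll":1.2},{"jaw":0,"dx":0,"dy":-0.055,"dz":0,"roll":1.2},{"jaw":0,"dx":0,"dy":-0.055,"dz":0,"roll":1.2},{"jaw":0,"dx":0,"dy":-0.05,"dz":0,"roll":1.2},{"jaw":0,"dx":-0.004,"dy":-0.03,"dz":0,"roll":0.8}]'

```text
t: 6.5
eef_pos: [0.4275, -0.1534, 0.2273]
ee_rot: [3.141, 0.002, 0.005]
force: [0.8, 0.1, -2.4]
width: 0.0355
gripper_force: 40.0
```

```bash
python3 - <<'E'
from h import *
p=tilt("scene",0.3);cv2.imwrite("pics/l3.png",cv2.resize(p[160:330,170:340,::-1],None,fx=3.5,fy=3.5))
p=tilt("top",0.3)
print(get_state()["ee_rot"],get_state()["force"])
for n in("scene","top"):
  p,d=grab_frame(n);W=cloud(n,d);z=W[...,2];x=W[...,0];y=W[...,1]
  m=(z>.112)&(z<.13)&(y>-.23)&(y<-.08)
  for Y in(-.09,-.12,-.18,-.21):
    k=m&(abs(y-Y)<.006)&(x<.47)&(x>.43);print(n,Y,np.round(np.sort(x[k])*1000))
E
```

```text
35 45 [0. 5. 9.] | 45 53 [-4.  0.  4.] | 55 46 [-9. -5. -2.] | 65 47 [-16. -12.  -7.] | 75 45 [-20. -17. -12.] | 85 53 [-26. -22. -18.] | 95 49 [-32. -28. -24.] | 105 25 [-36. -33. -30.] | 125 34 [-85. -82. -79.] | [ 0.42695412 -0.15503142  0.22711886]
[ 0.42718889 -0.15362247  0.22706986]
[3.14128614e+00 2.98786500e-03 3.01558196e-03] [-1.14517831  0.33482966 -3.28806756]
scene -0.09 [447. 447. 449. 450. 450. 451. 452. 453. 454. 454. 455. 456. 458. 461.
 461. 465. 466. 467. 468.]
scene -0.12 []
scene -0.18 [447. 447. 448. 449. 449. 449. 452. 452. 452. 453. 453. 454. 454. 454.
 454. 455. 455. 456. 459.]
scene -0.21 [447. 448. 448. 449. 449. 449. 450. 453. 453. 454. 454. 454. 454. 455.
 455. 455. 455. 457. 457. 468.]
top -0.09 []
top -0.12 []
top -0.18 []
top -0.21 []
```

View pics/l3.png

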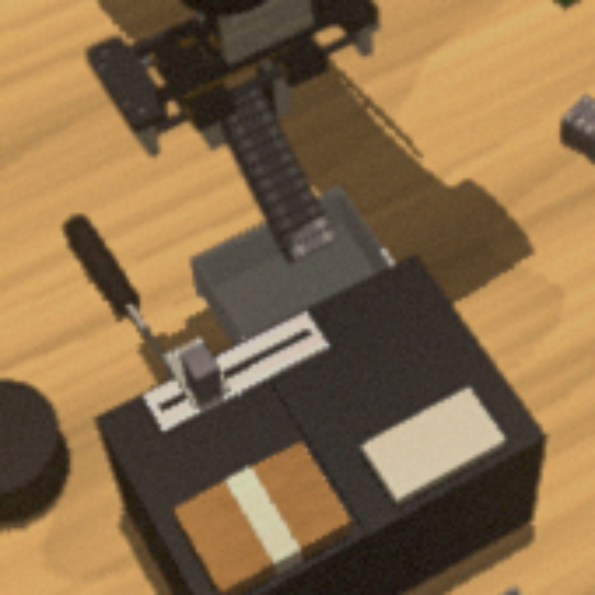

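The strip hangs tilted centred over the drawer, far end at about crop (310,235). Lower it and slide it under the top.

>>> servo_tool --moves '[{"jaw":0,"dx":0,"dy":0,"dz":-0.015,"roll":0},{"jaw":0,"dx":0,"dy":0,"dz":-0.018,"roll":0},{"jaw":0,"dx":0,"dy":0,"dz":-0.018,"roll":0},{"jaw":0,"dx":0,"dy":0,"dz":-0.015,"roll":0},{"jaw":0,"dx":0,"dy":0,"dz":-0.009,"roll":0},{"jaw":0,"dx":0,"dy":0,"dz":0,"roll":0},{"jaw":0,"dx":0.008,"dy":0,"dz":-0.002,"roll":0},{"jaw":0,"dx":0.01,"dy":0,"dz":-0.002,"roll":0},{"jaw":0,"dx":0.01,"dy":0,"dz":-0.002,"roll":0},{"jaw":0,"dx":0.007,"dy":0,"dz":-0.002,"roll":0}]'

```text
t: 7.95
eef_pos: [0.4644, -0.1514, 0.1452]
ee_rot: [3.142, -0.0, 0.006]
force: [-0.6, -0.7, -2.6]
width: 0.0358
gripper_force: 40.0
```

>>> servo_tool --moves '[{"jaw":0,"dx":0.005,"dy":0,"dz":-0.001,"roll":0},{"jaw":0,"dx":0.005,"dy":0,"dz":-0.001,"roll":0},{"jaw":0,"dx":0.003,"dy":0,"dz":-0.001,"roll":0},{"jaw":0,"dx":0,"dy":0,"dz":-0.001,"roll":0},{"jaw":0,"dx":0,"dy":0,"dz":-0.001,"roll":0},{"jaw":0,"dx":0,"dy":0,"dz":0,"roll":0},{"jaw":0,"dx":0,"dy":0,"dz":0,"roll":0},{"jaw":0,"dx":0,"dy":0,"dz":0,"roll":0},{"jaw":0,"dx":0,"dy":0,"dz":0,"roll":0},{"jaw":0,"dx":0,"dy":0,"dz":0,"roll":0}]'

```text
t: 9.2
eef_pos: [0.4765, -0.1514, 0.1404]
ee_rot: [-3.142, -0.0, 0.006]
force: [1.1, -0.8, -2.3]
width: 0.0354
gripper_force: 40.0
```

>>> servo_tool --moves '[{"jaw":0,"dx":0,"dy":0,"dz":0,"roll":0},{"jaw":0,"dx":0,"dy":0,"dz":0,"roll":0},{"jaw":0,"dx":0.001,"dy":0,"dz":-0.004,"roll":0},{"jaw":0,"dx":0.001,"dy":0,"dz":-0.004,"roll":0},{"jaw":0,"dx":0.001,"dy":0,"dz":-0.004,"roll":0},{"jaw":0,"dx":0.001,"dy":0,"dz":-0.004,"roll":0},{"jaw":0,"dx":0.0005,"dy":0,"dz":-0.004,"roll":0},{"jaw":0,"dx":0,"dy":0,"dz":0,"roll":0},{"jaw":0,"dx":0,"dy":0,"dz":0,"roll":0},{"jaw":0,"dx":0,"dy":0,"dz":0,"roll":0}]' --newtons 4

```text
t: 10.45
eef_pos: [0.4813, -0.1513, 0.1205]
ee_rot: [-3.142, -0.001, 0.006]
force: [0.1, -0.9, -1.0]
width: 0.0365
gripper_force: 4.0
```

```bash
python3 - <<'E'
from h import *
p=tilt("scene",0.3);cv2.imwrite("pics/l4.png",cv2.resize(p[160:330,170:340,::-1],None,fx=3.5,fy=3.5))
E
```

```text
35 36 [ 6. 11. 15.] | 45 42 [ 5.  7. 12.] | 55 17 [4. 6. 8.] | 65 13 [22. 24. 26.] | 75 41 [22. 24. 27.] | 85 32 [22. 24. 26.] | 95 37 [22. 24. 27.] | 105 35 [22. 25. 27.] | 115 39 [21. 25. 27.] | 125 37 [22. 25. 27.] | [ 0.48118406 -0.15133665  0.12044387]
```

View pics/l4.png

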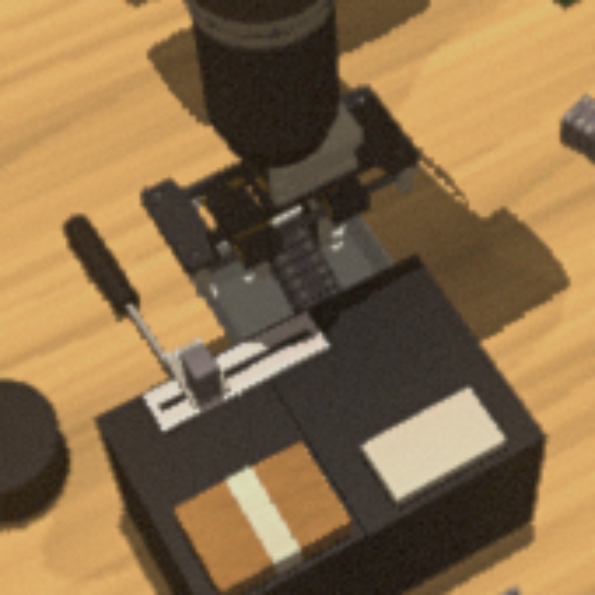

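The strip's far end is under the top and resting on the floor, now tilted about 20°. I'll keep laying it down.

>>> servo_tool --moves '[{"jaw":0,"dx":-0.0005,"dy":0,"dz":-0.0045,"roll":0},{"jaw":0,"dx":-0.0005,"dy":0,"dz":-0.0045,"roll":0},{"jaw":0,"dx":-0.001,"dy":0,"dz":-0.0045,"roll":0},{"jaw":0,"dx":-0.001,"dy":0,"dz":-0.0045,"roll":0},{"jaw":0,"dx":-0.001,"dy":0,"dz":-0.0045,"roll":0},{"jaw":0,"dx":-0.0005,"dy":0,"dz":-0.0045,"roll":0},{"jaw":0,"dx":-0.0005,"dy":0,"dz":-0.004,"roll":0},{"jaw":0,"dx":0,"dy":0,"dz":-0.002,"roll":0},{"jaw":0,"dx":0,"dy":0,"dz":0,"roll":0},{"jaw":0,"dx":0,"dy":0,"dz":0,"roll":0}]'

```text
t: 11.75
eef_pos: [0.4762, -0.1514, 0.0874]
ee_rot: [-3.142, -0.0, 0.006]
force: [-0.1, -1.3, -2.1]
width: 0.0361
gripper_force: 4.0
```

>>> servo_tool --moves '[{"jaw":0,"dx":0,"dy":0,"dz":-0.001,"roll":0},{"jaw":0,"dx":0,"dy":0,"dz":-0.001,"roll":0},{"jaw":0,"dx":0,"dy":0,"dz":-0.001,"roll":0},{"jaw":0,"dx":0,"dy":0,"dz":-0.001,"roll":0},{"jaw":0,"dx":0,"dy":0,"dz":0,"roll":0},{"jaw":0,"dx":0,"dy":0,"dz":0,"roll":0},{"jaw":0,"dx":0,"dy":0,"dz":0,"roll":0},{"jaw":0,"dx":0,"dy":0,"dz":0,"roll":0},{"jaw":0,"dx":0,"dy":0,"dz":0,"roll":0},{"jaw":0,"dx":0,"dy":0,"dz":0,"roll":0}]' --newtons 3

```text
t: 13.0
eef_pos: [0.4766, -0.1514, 0.0835]
ee_rot: [3.142, -0.001, 0.006]
force: [2.4, 0.7, 4.3]
width: 0.036
gripper_force: 3.0
```

>>> servo_tool --moves '[{"jaw":0.55,"dx":0,"dy":0,"dz":0,"roll":0},{"jaw":0.55,"dx":0,"dy":0,"dz":0,"roll":0},{"jaw":0.55,"dx":0,"dy":0,"dz":0,"roll":0},{"jaw":0.55,"dx":0,"dy":0,"dz":0.01,"roll":0},{"jaw":0.55,"dx":0,"dy":0,"dz":0.02,"roll":0},{"jaw":0.55,"dx":0,"dy":0,"dz":0.03,"roll":0},{"jaw":0.55,"dx":-0.02,"dy":0,"dz":0.03,"roll":0},{"jaw":0.55,"dx":-0.03,"dy":0,"dz":0.03,"roll":0},{"jaw":0.55,"dx":-0.03,"dy":0,"dz":0,"roll":0},{"jaw":0.55,"dx":-0.01,"dy":0,"dz":0,"roll":0}]'

```text
t: 14.25
eef_pos: [0.3848, -0.1514, 0.2044]
ee_rot: [-3.141, -0.002, 0.006]
force: [0.7, -0.0, 0.7]
width: 0.0482
gripper_force: 0.0
```

```bash
python3 - <<'E'
from h import *
p,d=grab_frame("scene");W=cloud("scene",d);x,y,z=W[...,0],W[...,1],W[...,2]
cv2.imwrite("pics/l5.png",cv2.resize(p[180:300,190:310,::-1],None,fx=4.5,fy=4.5))
for X in range(455,550,8):
    k=(abs(x-X/1000)<.004)&(y>-.21)&(y<-.09)&(z>.094)&(z<.118)
    if k.any():print(X,k.sum(),np.round(np.median(z[k])*1000,1),np.round([y[k].min()*1000,y[k].max()*1000]))
k=(z>.112)&(z<.13)&(y>-.21)&(y<-.10)&(x<.48)&(x>.42);print("face",np.round(np.percentile(x[k],[2,50,98])*1000))
E
```

```text
455 178 105.9 [-209.  -92.]
463 33 106.0 [-170. -134.]
471 33 106.7 [-171.  -90.]
479 37 106.5 [-170.  -90.]
487 36 106.9 [-170. -134.]
495 36 107.5 [-169.  -91.]
503 39 106.9 [-170.  -90.]
511 38 106.4 [-169.  -90.]
519 34 106.3 [-169.  -90.]
527 12 107.4 [-170. -140.]
face [446. 453. 457.]
```

View pics/l5.png

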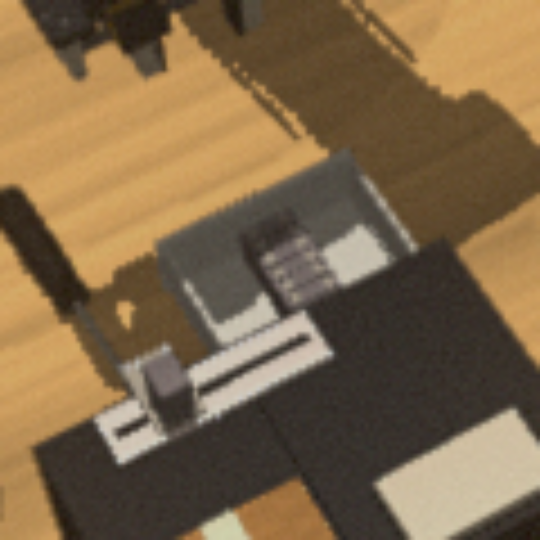

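The strip lies flat on the drawer floor (top at 106–107 mm over its whole visible length, crop (290,265)). Now I'll close the fingers and go to the drawer front.

>>> servo_tool --moves '[{"jaw":0,"dx":0.005,"dy":0.003,"dz":0,"roll":0},{"jaw":0,"dx":0.005,"dy":0.003,"dz":-0.015,"roll":0},{"jaw":0,"dx":0.005,"dy":0.003,"dz":-0.02,"roll":0},{"jaw":0,"dx":0,"dy":0.003,"dz":-0.02,"roll":0},{"jaw":0,"dx":0,"dy":0.003,"dz":-0.02,"roll":0},{"jaw":0,"dx":0,"dy":0,"dz":-0.016,"roll":0},{"jaw":0,"dx":0,"dy":0,"dz":-0.008,"roll":0},{"jaw":0,"dx":0.01,"dy":0,"dz":0,"roll":0},{"jaw":0,"dx":0.01,"dy":0,"dz":0,"roll":0},{"jaw":0,"dx":0.008,"dy":0,"dz":0,"roll":0}]'

```text
t: 15.55
eef_pos: [0.4305, -0.1364, 0.1049]
ee_rot: [3.142, -0.001, 0.006]
force: [-0.2, 0.3, 0.2]
width: 0.0005
gripper_force: 0.0
```

>>> servo_tool --moves '[{"jaw":0,"dx":0.006,"dy":0,"dz":0,"roll":0},{"jaw":0,"dx":0.008,"dy":0,"dz":0,"roll":0},{"jaw":0,"dx":0.01,"dy":0,"dz":0,"roll":0},{"jaw":0,"dx":0.01,"dy":0,"dz":0,"roll":0},{"jaw":0,"dx":0.01,"dy":0,"dz":0,"roll":0},{"jaw":0,"dx":0.01,"dy":0,"dz":0,"roll":0},{"jaw":0,"dx":0.01,"dy":0,"dz":0,"roll":0},{"jaw":0,"dx":0.008,"dy":0,"dz":0,"roll":0},{"jaw":0,"dx":0.005,"dy":0,"dz":0,"roll":0},{"jaw":0,"dx":0,"dy":0,"dz":0,"roll":0}]'

```text
t: 16.8
eef_pos: [0.507, -0.1363, 0.1044]
ee_rot: [-3.142, -0.001, 0.006]
force: [0.3, -1.2, -0.4]
width: 0.0005
gripper_force: 0.2
```

>>> servo_tool --moves '[{"jaw":0,"dx":0.004,"dy":0,"dz":0,"roll":0},{"jaw":0,"dx":0.004,"dy":0,"dz":0,"roll":0},{"jaw":0,"dx":0.003,"dy":0,"dz":0,"roll":0},{"jaw":0,"dx":0.002,"dy":0,"dz":0,"roll":0},{"jaw":0,"dx":0.002,"dy":0,"dz":0,"roll":0},{"jaw":0,"dx":0.001,"dy":0,"dz":0,"roll":0},{"jaw":0,"dx":0.001,"dy":0,"dz":0,"roll":0},{"jaw":0,"dx":0.001,"dy":0,"dz":0,"roll":0},{"jaw":0,"dx":0.001,"dy":0,"dz":0,"roll":0},{"jaw":0,"dx":0.001,"dy":0,"dz":0,"roll":0}]'

```text
t: 18.05
eef_pos: [0.5261, -0.1363, 0.1044]
ee_rot: [-3.142, -0.0, 0.006]
force: [-4.3, 2.0, 3.4]
width: 0.0007
gripper_force: 2.0
```

```bash
cat >> h.py <<'E'
def faces():
  for n in("scene","top"):
    p,d=grab_frame(n);W=cloud(n,d);x,y,z=W[...,0],W[...,1],W[...,2]
    k=(z>.085)&(z<.13)&(y>-.215)&(y<-.085)&(abs(y+.1363)>.03)&(x<.56)&(x>.43);print(n,k.sum(),"drawer front x",np.round(np.percentile(x[k],[2,10,50,90])*1000,1) if k.any() else 0)
    k=(z>.085)&(z<.13)&(y<-.29)&(y>-.335)&(x>.5)&(x<.56);print(" other front x",k.sum(),np.round(np.percentile(x[k],[2,10,50,90])*1000,1) if k.any() else 0)
    k=(z>.178)&(z<.2)&(y<-.15)&(y>-.3)&(x>.54)&(x<.6);print(" grip",k.sum(),rect(W[k]) if k.sum()>5 else 0)
  print(get_state()["force"],get_state()["eef_pos"]); return p
E
python3 -c "
from h import *
faces()"
```

```text
scene 0 drawer front x 0
 other front x 0 0
 grip 237 [ 562.2 -213.6  129.    28.2  -83.3]
top 53 drawer front x [536.  536.4 537.4 544.3]
 other front x 99 [533.7 538.9 541.3 544.6]
 grip 97 [ 567.5 -266.3   28.2   21.    -2.4]
[-3.8705943   2.31856639  1.87533899] [ 0.52624566 -0.13632103  0.10436685]
```

>>> servo_tool --moves '[{"jaw":0,"dx":0.001,"dy":0,"dz":0,"roll":0},{"jaw":0,"dx":0.001,"dy":0,"dz":0,"roll":0},{"jaw":0,"dx":0.001,"dy":0,"dz":0,"roll":0},{"jaw":0,"dx":0.0005,"dy":0,"dz":0,"roll":0},{"jaw":0,"dx":0.0005,"dy":0,"dz":0,"roll":0},{"jaw":0,"dx":0.0005,"dy":0,"dz":0,"roll":0},{"jaw":0,"dx":0.0005,"dy":0,"dz":0,"roll":0},{"jaw":0,"dx":0,"dy":0,"dz":0,"roll":0},{"jaw":0,"dx":0,"dy":0,"dz":0,"roll":0},{"jaw":0,"dx":0,"dy":0,"dz":0,"roll":0}]'

```text
t: 19.4
eef_pos: [0.5294, -0.1365, 0.1042]
ee_rot: [3.142, 0.003, 0.006]
force: [-8.1, 3.0, 7.0]
width: 0.0003
gripper_force: 4.6
```

>>> servo_tool --moves '[{"jaw":0,"dx":0.0007,"dy":0,"dz":0,"roll":0},{"jaw":0,"dx":0.0007,"dy":0,"dz":0,"roll":0},{"jaw":0,"dx":0.0006,"dy":0,"dz":0,"roll":0},{"jaw":0,"dx":0,"dy":0,"dz":0,"roll":0},{"jaw":0,"dx":0,"dy":0,"dz":0,"roll":0},{"jaw":0,"dx":0,"dy":0,"dz":0,"roll":0},{"jaw":0,"dx":0,"dy":0,"dz":0,"roll":0},{"jaw":0,"dx":0,"dy":0,"dz":0,"roll":0},{"jaw":0,"dx":0,"dy":0,"dz":0,"roll":0},{"jaw":0,"dx":0,"dy":0,"dz":0,"roll":0}]'

```text
t: 20.65
eef_pos: [0.5294, -0.1366, 0.104]
ee_rot: [-3.142, 0.006, 0.005]
force: [-15.3, 3.5, 11.4]
width: 0.001
gripper_force: 7.6
```

The drawer is against its stop (force rises, no motion). Back off, rise and go over to the lock's −y side.

>>> servo_tool --moves '[{"jaw":0,"dx":-0.01,"dy":0,"dz":0,"roll":0},{"jaw":0,"dx":-0.02,"dy":0,"dz":0,"roll":0},{"jaw":0,"dx":-0.02,"dy":0,"dz":0.01,"roll":0},{"jaw":0,"dx":0,"dy":0,"dz":0.03,"roll":0},{"jaw":0,"dx":0,"dy":0,"dz":0.04,"roll":0},{"jaw":0,"dx":0,"dy":-0.02,"dz":0.04,"roll":0},{"jaw":0,"dx":0.01,"dy":-0.04,"dz":0.01,"roll":0},{"jaw":0,"dx":0.025,"dy":-0.05,"dz":0,"roll":0},{"jaw":0,"dx":0.025,"dy":-0.048,"dz":0,"roll":0},{"jaw":0,"dx":0.025,"dy":-0.02,"dz":0,"roll":0}]'

```text
t: 21.9
eef_pos: [0.5693, -0.3174, 0.2343]
ee_rot: [3.14, -0.002, 0.004]
force: [0.1, 0.7, -0.5]
width: 0.0004
gripper_force: 0.0
```

```bash
python3 -c "
from h import *
p=faces()"
```

```text
scene 0 drawer front x 0
 other front x 0 0
 grip 92 [ 568.2 -266.8   28.3   20.3   -2.9]
top 2 drawer front x [545.1 545.4 546.5 547.6]
 other front x 96 [533.5 537.8 541.4 544.3]
 grip 66 [ 563.8 -266.6   21.8   21.1  -84.5]
[ 1.44771205  0.23172605 -0.46088727] [ 0.57016915 -0.31697125  0.23312679]
```

>>> servo_tool --moves '[{"jaw":0,"dx":0,"dy":0,"dz":-0.02,"roll":0},{"jaw":0,"dx":0,"dy":0,"dz":-0.02,"roll":0},{"jaw":0,"dx":0,"dy":0,"dz":-0.018,"roll":0},{"jaw":0,"dx":0,"dy":0,"dz":-0.009,"roll":0},{"jaw":0,"dx":0,"dy":0,"dz":0,"roll":0},{"jaw":0,"dx":0,"dy":0.006,"dz":0,"roll":0},{"jaw":0,"dx":0,"dy":0.008,"dz":0,"roll":0},{"jaw":0,"dx":0,"dy":0.008,"dz":0,"roll":0},{"jaw":0,"dx":0,"dy":0.008,"dz":0,"roll":0},{"jaw":0,"dx":0,"dy":0.008,"dz":0,"roll":0}]'

```text
t: 23.25
eef_pos: [0.5682, -0.2761, 0.1678]
ee_rot: [3.141, -0.001, 0.006]
force: [1.0, -2.1, 1.1]
width: 0.0009
gripper_force: 1.5
```

>>> servo_tool --moves '[{"jaw":0,"dx":0,"dy":0.006,"dz":0,"roll":0},{"jaw":0,"dx":0,"dy":0.006,"dz":0,"roll":0},{"jaw":0,"dx":0,"dy":0.006,"dz":0,"roll":0},{"jaw":0,"dx":0,"dy":0.006,"dz":0,"roll":0},{"jaw":0,"dx":0,"dy":0.006,"dz":0,"roll":0},{"jaw":0,"dx":0,"dy":0.005,"dz":0,"roll":0},{"jaw":0,"dx":0,"dy":0.004,"dz":0,"roll":0},{"jaw":0,"dx":0,"dy":0.002,"dz":0,"roll":0},{"jaw":0,"dx":0,"dy":0,"dz":0,"roll":0},{"jaw":0,"dx":0,"dy":0,"dz":0,"roll":0}]'

```text
t: 24.5
eef_pos: [0.5677, -0.2351, 0.1669]
ee_rot: [-3.141, 0.001, 0.006]
force: [0.8, -0.1, 0.5]
width: 0.0007
gripper_force: 0.5
```

```bash
python3 -c "
from h import *
p=faces()"
```

```text
scene 0 drawer front x 0
 other front x 0 0
 grip 39 [ 579.9 -226.9   49.3    4.5   88. ]
top 82 drawer front x [531.6 532.8 540.7 546.5]
 other front x 99 [534.2 538.4 541.2 544.3]
 grip 4 0
[ 0.3794203  -0.45796438  0.04387591] [ 0.5676577  -0.23518882  0.16687784]
```

>>> servo_tool --moves '[{"jaw":0,"dx":0,"dy":0.004,"dz":0,"roll":0},{"jaw":0,"dx":0,"dy":0.003,"dz":0,"roll":0},{"jaw":0,"dx":0,"dy":0.002,"dz":0,"roll":0},{"jaw":0,"dx":0,"dy":0.002,"dz":0,"roll":0},{"jaw":0,"dx":0,"dy":0.001,"dz":0,"roll":0},{"jaw":0,"dx":0,"dy":0.001,"dz":0,"roll":0},{"jaw":0,"dx":0,"dy":0.001,"dz":0,"roll":0},{"jaw":0,"dx":0,"dy":0.001,"dz":0,"roll":0},{"jaw":0,"dx":0,"dy":0.001,"dz":0,"roll":0},{"jaw":0,"dx":0,"dy":0,"dz":0,"roll":0}]'

```text
t: 25.85
eef_pos: [0.5676, -0.2254, 0.1674]
ee_rot: [3.134, 0.001, 0.005]
force: [3.4, -33.6, -10.4]
width: 0.0003
gripper_force: 15.9
```

End stop reached (33 N). Back off, clear and check.

>>> servo_tool --moves '[{"jaw":0,"dx":0,"dy":-0.006,"dz":0,"roll":0},{"jaw":0,"dx":0,"dy":-0.01,"dz":0,"roll":0},{"jaw":0,"dx":0,"dy":-0.01,"dz":0.01,"roll":0},{"jaw":0,"dx":0,"dy":0,"dz":0.03,"roll":0},{"jaw":0,"dx":0,"dy":0,"dz":0.04,"roll":0},{"jaw":0,"dx":-0.03,"dy":0,"dz":0.04,"roll":0},{"jaw":0,"dx":-0.05,"dy":0,"dz":0.01,"roll":0},{"jaw":0,"dx":-0.05,"dy":0,"dz":0,"roll":0},{"jaw":0,"dx":-0.03,"dy":0,"dz":0,"roll":0},{"jaw":0,"dx":0,"dy":0,"dz":0,"roll":0}]'

```text
t: 27.1
eef_pos: [0.4066, -0.2453, 0.2992]
ee_rot: [3.141, -0.003, 0.006]
force: [0.6, 0.6, -0.8]
width: 0.0005
gripper_force: 0.0
```

```bash
python3 -c "
from h import *
p=faces()
p,d=grab_frame('scene')
a=cv2.resize(p[120:340,140:440,::-1],None,fx=2.6,fy=2.6);cv2.imwrite('pics/e.png',a)"
```

```text
scene 1 drawer front x [535.6 535.6 535.6 535.6]
 other front x 0 0
 grip 88 [ 568.8 -201.1   27.4   19.2   -3.8]
top 0 drawer front x 0
 other front x 0 0
 grip 0 0
[ 0.0058827   0.61727758 -0.19592564] [ 0.4084271  -0.24538645  0.29846233]
```

View pics/e.png

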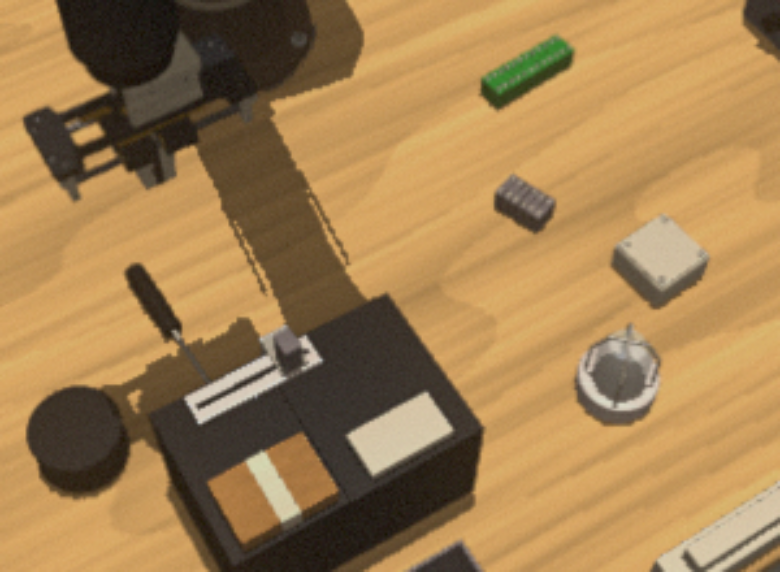

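The lock grip moved 66 mm to the other end of its slot. I'll clear the arm from the top view to confirm it's at the stop and the drawer is flush.

>>> servo_tool --moves '[{"jaw":0,"dx":0,"dy":0.03,"dz":0,"roll":0},{"jaw":0,"dx":0,"dy":0.045,"dz":0,"roll":0},{"jaw":0,"dx":0,"dy":0.045,"dz":0,"roll":0},{"jaw":0,"dx":0,"dy":0.045,"dz":0,"roll":0},{"jaw":0,"dx":0,"dy":0.045,"dz":0,"roll":0},{"jaw":0,"dx":0,"dy":0.045,"dz":0,"roll":0},{"jaw":0,"dx":0,"dy":0.045,"dz":0,"roll":0},{"jaw":0,"dx":0,"dy":0.045,"dz":0,"roll":0},{"jaw":0,"dx":0,"dy":0.04,"dz":0,"roll":0},{"jaw":0,"dx":0,"dy":0.02,"dz":0,"roll":0}]'

```text
t: 28.5
eef_pos: [0.4083, 0.1621, 0.297]
ee_rot: [3.141, 0.001, 0.008]
force: [0.1, 0.4, 0.4]
width: 0.0009
gripper_force: 0.0
```

```bash
python3 -c "
from h import *
faces()
p,d=grab_frame('top');W=cloud('top',d)
cv2.imwrite('pics/f.png',cv2.resize(p[145:215,295:410,::-1],None,fx=6.5,fy=6.5,interpolation=cv2.INTER_CUBIC))
x,y,z=W[...,0],W[...,1],W[...,2]
for Y in(-.09,-.12,-.15,-.17,-.20,-.23,-.3,-.32):
    k=(abs(y-Y)<.008)&(z>.03)&(z<.142)&(x>.5)&(x<.57);print(Y,np.round(np.c_[x[k],z[k]][np.argsort(-z[k])][:9].T*1000).tolist())
"
```

```text
scene 1 drawer front x [534.4 534.4 534.4 534.4]
 other front x 0 0
 grip 90 [ 568.7 -200.7   28.    19.8    2.7]
top 121 drawer front x [531.7 532.8 540.2 546.4]
 other front x 100 [533.6 537.8 541.5 544.6]
 grip 87 [ 5.666e+02 -1.986e+02  2.680e+01  1.820e+01 -2.000e-01]
[ 0.37691238 -0.65105612 -0.2920374 ] [0.4083206  0.16148132 0.29688362]
-0.09 [[555.0, 544.0, 561.0, 558.0, 545.0, 566.0, 545.0, 545.0, 546.0], [142.0, 142.0, 141.0, 141.0, 140.0, 140.0, 139.0, 138.0, 137.0]]
-0.12 [[553.0, 564.0, 559.0, 556.0, 551.0, 546.0, 541.0, 547.0, 541.0], [142.0, 142.0, 141.0, 141.0, 141.0, 139.0, 128.0, 126.0, 124.0]]
-0.15 [[557.0, 563.0, 565.0, 547.0, 545.0, 543.0, 543.0, 543.0, 541.0], [142.0, 141.0, 141.0, 141.0, 127.0, 124.0, 124.0, 123.0, 122.0]]
-0.17 [[547.0, 547.0, 561.0, 545.0, 546.0, 545.0, 546.0, 543.0, 546.0], [141.0, 141.0, 140.0, 139.0, 137.0, 137.0, 136.0, 126.0, 125.0]]
-0.2 [[532.0, 532.0, 533.0, 532.0, 531.0, 531.0, 532.0, 532.0, 533.0], [142.0, 140.0, 140.0, 140.0, 135.0, 134.0, 130.0, 130.0, 129.0]]
-0.23 [[544.0, 545.0, 545.0, 546.0, 545.0, 541.0, 541.0, 541.0, 546.0], [139.0, 138.0, 136.0, 135.0, 135.0, 133.0, 132.0, 131.0, 131.0]]
-0.3 [[549.0, 546.0, 545.0, 545.0, 545.0, 546.0, 545.0, 545.0, 543.0], [141.0, 140.0, 135.0, 135.0, 134.0, 134.0, 134.0, 134.0, 131.0]]
-0.32 [[563.0, 552.0, 563.0, 547.0, 547.0, 566.0, 550.0, 545.0, 545.0], [142.0, 142.0, 141.0, 140.0, 140.0, 140.0, 139.0, 138.0, 137.0]]
```

View pics/f.png

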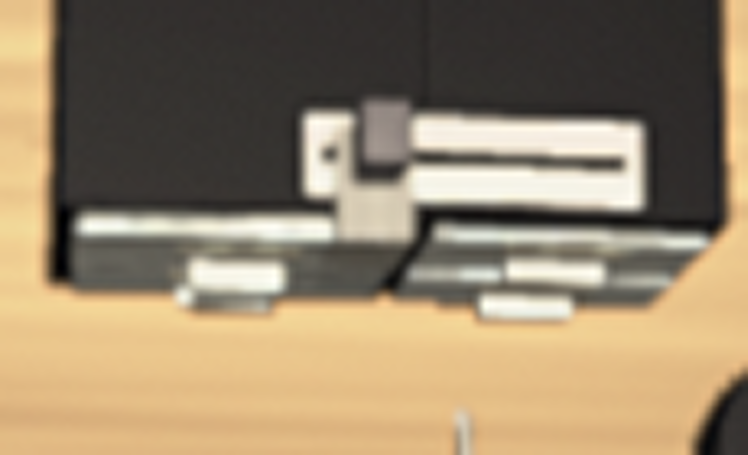

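The last view shows the drawer front flush with the fixed front, and the tongue at (375,215) in front of it. The slot left over at (328,152) is about 8 mm, which fits a full 75 mm of travel.

```bash
python3 -c "
from station import *
print(job_done())"
```

```text
the job is handed in; nothing more can be done
None
```

The job is handed in at about 29 s of the 64 s allowed: the strip lies flat in the drawer, the drawer is shut against its stop, and the lock is across at its end stop with its tongue in front of the drawer.

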